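# Sort left- and right-hand instrument brackets and a vial after pump service

## Robot

A 7-joint arm with a two-finger parallel gripper is mounted at the origin on the work surface. World frame = base frame: x ahead of the robot, y to its left, z up, the work surface at z = 0. Lengths are in m, angles in rad, forces in N, time in s.
With the tool pointing down it reaches from about 0.425 to 0.925 m from the base axis. Payload 6.8 kg.
Tool frame: the origin (TCP) lies between the finger pads; the fingertips stand 11 mm ahead of it and the grasp point (between the pads) lies 8 mm behind it; z points along the fingers, y is the line along which they close (so a half turn about z gives the same grasp; the last joint's range is limited). The gripper opens to 85 mm and grips with 20 to 120 N. Pads are 22 mm wide; open, the fingers measure 114 mm over their backs; the gripper's body (76 mm by 85 mm) begins 54 mm behind the grasp point. The pads swing forward as they close: fully open they stand 13 mm farther back than shut.
Start: joints at [-1.306, 0.477, 0.022, 1.555, -0.011, 1.109, -0.083], TCP at [0.246, 0.629, 0.242] pointing down, gripper open.
Joint ranges: [-2.96, 2.96], [-0.34, 2.1], [-1.41, 1.46], [0.24, 2.44], [-1.37, 4.51], [0.17, 1.92], [-2.96, 2.96]. Speed limits (rad/s): [2.39, 2.39, 3.14, 3.14, 3.14, 3.14, 3.14].

## Interface

Orientations are given as a rotation vector (axis times angle).
In Python, from bench import r gives the robot as it stands.
- The arm moves only by the tool send_rows, never from a script. Its argument "deltas" is a list of rows, each an object of numbers: "dx", "dy", "dz": the shift along the world's x, y, z in mm; "rx", "ry", "rz": the turn, a rotation vector about the world's x, y, z in degrees. A call has 1 to 5 rows; each row is the pose to reach, as a shift and turn from the pose commanded when the call began; what a row does not reach only later rows make up. A row lasts 1/12 s, in which the tool goes at most 41.7 mm and 7.16 degrees, less where a joint would pass 70% of its speed; a pose out of reach is approached as far as the arm can. A call with a gripper value outside its range is refused whole. "jaw" is the finger opening in mm, from 0 to 85.4, set as the call begins (left out, the last holds). The fingers move at their own pace and stop on an object; "newtons" is the grip in N (left out, the last holds). Time passes only in rows, so rows that repeat a pose let the fingers close. It gives the time, the measured TCP pose, the force, the opening and the grip force at its end, in the units of the state.
- r.get_obs(): the state, without advancing time (a new reading comes with each control period).
- r.grab_frame(name): name is "scene" or "top" or "wrist"; returns a dict with "frame" (480x640x3 uint8, blue, green, red), "z_map" (480x640 float32, m along the optical axis (not along the pixel's ray), 0 where there is no reading), "vertical_fov" (degrees; the focal length in pixels is half the picture's height over the tangent of half this angle, whatever the lens; pixels are square), "cx", "cy" (the principal point, pixels), "xyz" and "orientation" of the camera in the world. Camera axes: x right, y down, z forward; pixel columns grow to the right and rows downward; lengths in m; the calibration is good to about 2 mm. The wrist camera is an equidistant fisheye: a pixel r from the principal point sees the ray r / f radians off the axis. A picture is of the moment at which its call begins.
- r.hand_in(): hands the job in; it is judged then, once.
The state is a dict: "clock": time; "joints": joint angles; "qvel": joint speeds; "tau": joint torques, N m; "tcp_pos": TCP position; "orientation": TCP orientation; "contact_force": force on the tool from outside, world axes, zero at the start; "moment": the same for the moment, N m; "grip_width": finger opening in m; "gripper_force": force on a finger pad.
Only numpy, scipy, OpenCV 4.12 (cv2) and the standard library are available. Lean on these libraries where they do the work, as an engineer would, in place of code of your own. Each camera call takes 0.05 s, during which the arm holds its last target. There are 200 camera calls.

## Task

The pump of the liquid chromatograph has been serviced and its parts are mixed up on the bench: put both left-hand brackets in the blue tray and both right-hand brackets in the orange tray, each lying flat on the tray floor, rib up, and stand the amber vial upright in the white holder. Looking from above along a bracket's rib towards the end with the foot, the foot points left on a left-hand bracket and right on a right-hand one. Leave the clear, white-capped vial standing where it is.

Things in the scene. Friction and masses are not known exactly. Their poses are not given: they have to be found in the camera images.
- left_bracket_1: left-hand bracket, lying flat, 70 g: dark L-shaped plate 6 mm thick. Long arm 64 (x) by 24 mm (y); at its +x end (x 10 to 32 mm) a foot with a brass screw juts to +y, to 38 mm from mid-arm. Aluminium rib to grip, 10 mm thick, on the arm along x (-30 to 20 mm), 6 to 34 mm above the underside. Seen from above, along the rib to the foot end, the foot points left. Origin: underside, mid-arm; z up
- left_bracket_2: left-hand bracket, lying flat, 70 g: dark L-shaped plate 6 mm thick. Long arm 64 (x) by 24 mm (y); at its +x end (x 10 to 32 mm) a foot with a brass screw juts to +y, to 38 mm from mid-arm. Aluminium rib to grip, 10 mm thick, on the arm along x (-30 to 20 mm), 6 to 34 mm above the underside. Seen from above, along the rib to the foot end, the foot points left. Origin: underside, mid-arm; z up
- right_bracket_1: right-hand bracket, lying flat, 70 g: dark L-shaped plate 6 mm thick. Long arm 64 (x) by 24 mm (y); at its +x end (x 10 to 32 mm) a foot with a brass screw juts to -y, to 38 mm from mid-arm. Aluminium rib to grip, 10 mm thick, on the arm along x (-30 to 20 mm), 6 to 34 mm above the underside. Seen from above, along the rib to the foot end, the foot points right. Origin: underside, mid-arm; z up
- right_bracket_2: right-hand bracket, lying flat, 70 g: dark L-shaped plate 6 mm thick. Long arm 64 (x) by 24 mm (y); at its +x end (x 10 to 32 mm) a foot with a brass screw juts to -y, to 38 mm from mid-arm. Aluminium rib to grip, 10 mm thick, on the arm along x (-30 to 20 mm), 6 to 34 mm above the underside. Seen from above, along the rib to the foot end, the foot points right. Origin: underside, mid-arm; z up
- amber_vial: amber (brown) glass vial with a black cap, standing upright: body 30 mm in diameter and 44 mm tall, then a shoulder, cap 25 mm in diameter from 50 to 68 mm, 68 mm overall, 40 g. Origin: centre of its underside; z up along its axis
- clear_vial: pale clear-glass vial with a white cap, same size and shape as the amber one, standing upright among the parts. Not part of the job: leave it standing where it is. Origin: centre of its underside; z up
- blue_tray: fixed blue tray for left-hand brackets: outside 88 (x) by 178 mm (y), rim 12 mm high, walls and floor 4 mm thick, inside 80 by 170 mm; room for two brackets end to end along y. A flat white tab with a drawing of the bracket sticks out 30 mm on its +x side. Origin: centre of the underside, at table height; z up
- orange_tray: fixed orange tray for right-hand brackets: outside 88 (x) by 178 mm (y), rim 12 mm high, walls and floor 4 mm thick, inside 80 by 170 mm; room for two brackets end to end along y. A flat white tab with a drawing of the bracket sticks out 30 mm on its +x side. Origin: centre of the underside, at table height; z up
- vial_holder: fixed white square open-topped holder for the vial: outside 58 by 58 mm, 25 mm high, walls and floor 4 mm thick, inside 50 by 50 mm, floor 4 mm above the table. Origin: centre of the underside, at table height; x and y along the sides, z up

How it is judged:
At the end, for the whole second after the job is handed in: Left-hand brackets in the blue tray, right-hand in the orange, each flat (0.1 rad), rib up, on the tray floor (3 mm); amber vial upright (0.1 rad) on the floor of the white holder; all at rest; clear vial upright within 20 mm of where it was (x of left_bracket_1 in the frame of blue_tray between -0.04 and 0.04 m and y of left_bracket_1 in the frame of blue_tray between -0.085 and 0.085 m and z of left_bracket_1 in the frame of blue_tray between 0.002 and 0.007 m and angle between each of left_bracket_1, left_bracket_2, right_bracket_1, right_bracket_2, amber_vial, clear_vial's own z axis and vertical below 0.1 rad and linear speed of each of left_bracket_1, left_bracket_2, right_bracket_1, right_bracket_2, amber_vial below 0.02 m/s and angular speed of each of left_bracket_1, left_bracket_2, right_bracket_1, right_bracket_2, amber_vial below 0.2 rad/s and x of left_bracket_2 in the frame of blue_tray between -0.04 and 0.04 m and y of left_bracket_2 in the frame of blue_tray between -0.085 and 0.085 m and z of left_bracket_2 in the frame of blue_tray between 0.002 and 0.007 m and x of right_bracket_1 in the frame of orange_tray between -0.04 and 0.04 m and y of right_bracket_1 in the frame of orange_tray between -0.085 and 0.085 m and z of right_bracket_1 in the frame of orange_tray between 0.002 and 0.007 m and x of right_bracket_2 in the frame of orange_tray between -0.04 and 0.04 m and y of right_bracket_2 in the frame of orange_tray between -0.085 and 0.085 m and z of right_bracket_2 in the frame of orange_tray between 0.002 and 0.007 m and x of amber_vial in the frame of vial_holder between -0.015 and 0.015 m and y of amber_vial in the frame of vial_holder between -0.015 and 0.015 m and z of amber_vial in the frame of vial_holder between 0.002 and 0.008 m and distance of clear_vial from where it was at the start of the episode below 0.02 m); the robot touches nothing.
It fails at once if the clear, white-capped vial is knocked over or pushed more than 20 mm (distance of clear_vial from where it was at the start of the episode above 0.02 m or angle between clear_vial's own z axis and vertical above 0.5 rad).
It also fails if it takes over 109 s, if anything falls off the work surface, if the arm or the gripper's body presses on something with over 40 N, if the wrist force passes 120 N, or if a joint passes its speed limit or range.

## Working session

There is one attempt and no reset: what is moved stays moved. The work goes in short steps, Python scripts to look and compute and a tool call to move; the robot and the scene stay as the last step left them, time stands still between calls to the robot, and variables do not carry over. Pictures are saved under pics/ and viewed, at most 14 in all, crops included, and the job is handed in when it is done.

Besides the shell and the picture viewer there is one more tool, called after ">>>" in YAML: its name, and indented under it one key for each argument. send_rows: Moves the arm, as the interface text tells. Its arguments: {"type":"object","properties":{"deltas":{"type":"array","items":{"type":"object","properties":{"dx":{"type":"number"},"dy":{"type":"number"},"dz":{"type":"number"},"rx":{"type":"number"},"ry":{"type":"number"},"rz":{"type":"number"}}}},"jaw":{"type":"number"},"newtons":{"type":"number"}},"required":["deltas"]}

```bash
mkdir -p pics; ls; cat > h.py <<'E'
import numpy as np, cv2
from scipy.spatial.transform import Rotation as R
from bench import r
def grab(n,save=None):
    f=r.grab_frame(n)
    if save: cv2.imwrite('pics/'+save+'.png',f['frame'])
    return f
def points(f):
    "world point for each pixel (pinhole)"
    h,w=f['z_map'].shape; fl=h/2/np.tan(np.radians(f['vertical_fov'])/2)
    v,u=np.mgrid[:h,:w]; z=f['z_map']
    p=np.stack([(u-f['cx'])/fl*z,(v-f['cy'])/fl*z,z],-1)
    return p@R.from_rotvec(f['orientation']).as_matrix().T+np.array(f['xyz'])
E
python3 - <<'E'
from h import *
for n in('top','scene'):
    f=grab(n,n+'0'); print(n,f['xyz'],f['orientation'],f['vertical_fov'],f['cx'],f['cy'])
    np.save(n+'0.npy',points(f)); np.save(n+'0z.npy',f['z_map'])
o=r.get_obs(); print(o)
E
```

```text
pics
top [0.4049519  0.01974156 0.8107237 ] [-2.16930466  2.12016094 -0.18617919] 52.46267114892991 322.51894953791026 234.6590944449858
scene [0.88142364 0.28498558 0.67494917] [-1.19926952 -2.51340398  0.78416095] 55.66390204572 323.2821826771428 233.64434308668143
{'clock': 0.1, 'joints': array([-1.30609828,  0.47773227,  0.02236833,  1.55635221, -0.01147916,
        1.10928301, -0.08305681]), 'qvel': array([-0.00111293, -0.00242261,  0.00064824, -0.00292851,  0.00117619,
       -0.00021211, -0.00091122]), 'tau': array([ 4.20767828e-03, -5.97766507e+01,  1.61374222e+00, -2.81957871e+01,
        1.28311824e-02,  5.09069388e-03, -3.34675622e-05]), 'tcp_pos': array([0.24569327, 0.62814822, 0.24141363]), 'orientation': array([-5.82098850e-01, -3.08703388e+00,  2.57429483e-03]), 'contact_force': array([-0.75877312, -0.22582602,  0.87473258]), 'moment': array([ 0.00941207,  0.00664446, -0.04790008]), 'gripper_force': 0.0, 'grip_width': 0.08568418884457893}
```

View pics/top0.png

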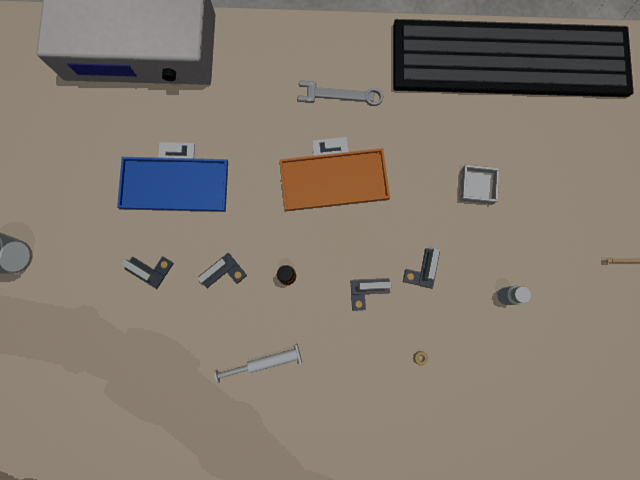

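View pics/scene0.png

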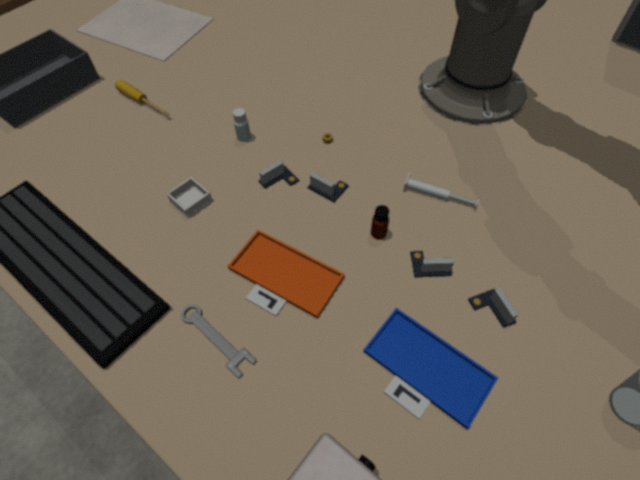

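The top view shows bracket A at (148,270), foot to the left; B at (220,270), foot right; C at (370,290), foot left; and D at (430,265), foot right. The amber vial is at (287,275), the clear vial at (515,295) and the holder at (480,184). Image up is +x and image left is +y.

```bash
python3 - <<'E'
from h import *
P=np.load('top0.npy'); im=cv2.imread('pics/top0.png')
c=im[235:325,100:450]; cv2.imwrite('pics/crop0.png',cv2.resize(c,None,fx=2.2,fy=2.2,interpolation=cv2.INTER_CUBIC))
z=P[...,2]; print('table z', np.median(z[400:470,300:600]), z[400:470,300:600].std())
def comps(m,name,lo=20):
    n,l,s,ce=cv2.connectedComponentsWithStats(m.astype(np.uint8))
    for i in range(1,n):
        if s[i,4]<lo: continue
        q=P[l==i]; zz=np.percentile(q[:,2],[10,50,90])
        rc=cv2.minAreaRect((q[:,:2]*1000).astype(np.float32))
        print(name,ce[i].round(),s[i,4],'z',(zz*1000).round(1),'rect c',np.round(rc[0],1),'size',np.round(rc[1],1),'ang',round(rc[2],1))
reg=np.zeros(z.shape,bool); reg[140:330,100:540]=1
comps(reg&(z>.022),'high')
hsv=cv2.cvtColor(im,cv2.COLOR_BGR2HSV); H,S,V=cv2.split(hsv)
comps(reg&(H>105)&(H<130)&(S>150),'blue'); comps(reg&(H>3)&(H<14)&(S>190)&(V>100),'orange',200)
comps(reg&(V<75)&(z<.015)&(z>.002),'plate'); comps(reg&(H>12)&(H<28)&(S>130)&(z>.003),'brass',8)
E
```

```text
table z 0.00027479848762340664 0.04804571212789743
high [480. 183.] 354 z [23.2 25.2 27.3] rect c [ 542.1 -122. ] size [ 78.2 386.6] ang 32.6
high [433. 263.] 246 z [26.7 34.  35.8] rect c [441.9 -88.1] size [ 42.7 223.9] ang 29.7
high [136. 269.] 239 z [29.8 34.9 36.7] rect c [433.9 176.2] size [317.5  21.7] ang 75.6
high [212. 271.] 249 z [28.5 34.7 36.7] rect c [449.7 109. ] size [194.5  45. ] ang 76.4
high [286. 274.] 295 z [44.9 68.3 70.3] rect c [436.7  52.5] size [86.6 28.7] ang 27.5
high [374. 285.] 206 z [32.4 34.5 36.4] rect c [450.8 -74.8] size [10.  49.3] ang 3.7
high [516. 295.] 456 z [30.8 61.7 69.2] rect c [ 416.3 -145.5] size [ 29.1 329.9] ang 9.0
blue [173. 184.] 5433 z [ 3.8  5.8 12.4] rect c [566.3 168.2] size [410.3 155. ] ang 63.3
plate [327. 148.] 70 z [4.5 6.1 7.9] rect c [6.879e+02 3.000e-01] size [14.9 34.3] ang 2.6
plate [179. 152.] 79 z [5.  6.6 8. ] rect c [674.7 263.3] size [34.1 16.6] ang 89.8
plate [123. 181.] 73 z [ 5.7  9.2 11.4] rect c [616.9 348.9] size [10.7 78.6] ang 83.6
plate [149. 160.] 27 z [4.9 8.7 9.9] rect c [655.5 308.3] size [ 1.4 45.7] a
[... 685 characters left out ...]
22.  55.3] ang 3.7
plate [354. 292.] 33 z [5.2 6.5 7.7] rect c [444.4 -46.4] size [20.6 19.9] ang 14.9
plate [500. 297.] 44 z [ 4.1  8.9 14. ] rect c [ 438.1 -285.9] size [26.5  9.2] ang 10.1
brass [334. 180.] 4609 z [ 3.8  5.5 11.9] rect c [543.1 -20.1] size [262.  178.2] ang 8.2
brass [329. 155.] 8 z [12.2 14.5 15. ] rect c [670.3   2. ] size [ 1.8 10.3] ang 9.5
brass [338. 154.] 9 z [10.5 13.6 14.5] rect c [673.2 -14.4] size [ 1.6 12.2] ang 5.6
brass [164. 264.] 27 z [6.5 8.  9.3] rect c [444.6 146.7] size [265.8   7.7] ang 74.3
brass [237. 275.] 30 z [6.8 7.9 9.4] rect c [464.3 148. ] size [8.3 8.6] ang 2.0
brass [412. 276.] 8 z [5.5 7.1 8. ] rect c [ 468.6 -139.8] size [6.6 3.2] ang 7.0
```

View pics/crop0.png

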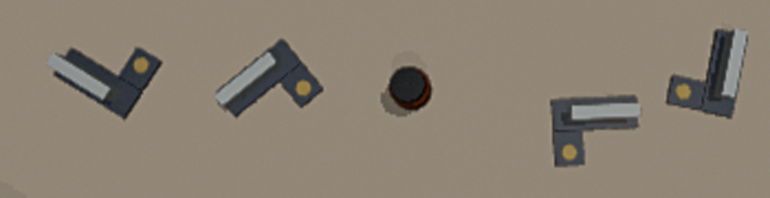

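Handedness is confirmed in the crop: A is left, B right, C left, D right. The readings at zero depth need filtering out.

```bash
cat > meas.py <<'E'
from h import *
def rect(q,lo,hi):
    q=q[(q[:,2]>lo)&(q[:,2]<hi)]; m=np.median(q[:,:2],0); q=q[np.linalg.norm(q[:,:2]-m,axis=1)<.13]
    rc=cv2.minAreaRect((q[:,:2]*1000).astype(np.float32)); b=cv2.boxPoints(rc)
    e=[b[1]-b[0],b[2]-b[1]]; e=max(e,key=np.linalg.norm)
    return np.round(rc[0],1),np.round(sorted(rc[1]),1),round(float(np.degrees(np.arctan2(e[1],e[0])))%180,1),len(q)
E
python3 - <<'E'
from meas import *
P=np.load('top0.npy'); P[np.load('top0z.npy')<=0]=np.nan
def box(u,v,w,h): return P[v-h:v+h,u-w:u+w].reshape(-1,3)
for n,u,v in(('A',148,270),('B',220,270),('C',370,290),('D',426,268)):
    q=box(u,v,32,30); print(n,'rib',rect(q,.031,.038),'plate+',rect(q,.004,.04))
print('amber cap',rect(box(287,275,15,16),.064,.073)); print('clear cap',rect(box(517,295,20,20),.064,.073))
print('holder',rect(box(480,184,25,25),.021,.029))
print('blue rim',rect(box(173,184,60,35),.0095,.015)); print('blue all',rect(box(173,184,60,24),.0025,.015))
print('or rim',rect(box(334,180,60,35),.0095,.015))
E
```

```text
A rib (array([467.3, 306.2]), array([10.4, 49.8]), 60.7, 205) plate+ (array([469.8, 299.3]), array([ 97.5, 101.7]), 91.4, 906)
B rib (array([468.3, 186.1]), array([10.5, 49.5]), 130.9, 207) plate+ (array([473. , 179.1]), array([ 98.7, 104.4]), 92.6, 854)
C rib (array([450.8, -75.1]), array([ 9.7, 48.6]), 92.0, 193) plate+ (array([443.6, -72.8]), array([91.2, 97.4]), 93.3, 804)
D rib (array([ 488.1, -168.8]), array([10.6, 49.9]), 167.7, 204) plate+ (array([ 483.7, -163.4]), array([ 91.2, 101. ]), 86.2, 798)
amber cap (array([464.5,  67.3]), array([22.9, 23.1]), 1.3, 209)
clear cap (array([ 439.9, -296. ]), array([23.8, 24.1]), 160.3, 215)
holder (array([ 625.7, -252.5]), array([58.7, 59.5]), 85.0, 377)
blue rim (array([618.7, 264.4]), array([ 95.6, 179.4]), 90.0, 804)
blue all (array([615.5, 267. ]), array([ 84.9, 203.7]), 91.6, 5149)
or rim (array([630.7,  -7.9]), array([ 89.4, 178.3]), 98.0, 761)
```

Rib, cap and holder sizes match the spec. I'll refine both trays by casting their colour masks onto the rim plane.

```bash
python3 - <<'E'
from h import *
f=grab('top'); im=f['frame']; H,S,V=cv2.split(cv2.cvtColor(im,cv2.COLOR_BGR2HSV))
fl=240/np.tan(np.radians(f['vertical_fov'])/2); Rm=R.from_rotvec(f['orientation']).as_matrix(); print(Rm[:,0].round(3))
def cast(px,z):
    d=np.c_[(px-[f['cx'],f['cy']])/fl,np.ones(len(px))]@Rm.T
    return (np.array(f['xyz'])+d*((z-f['xyz'][2])/d[:,2])[:,None])[:,:2]*1000
for n,m in(('blue',(H>105)&(H<130)&(S>120)),('or',(H>3)&(H<18)&(S>190))):
    m=m.astype(np.uint8); m[:145]=0; m[225:]=0
    c=max(cv2.findContours(m,0,1)[0],key=cv2.contourArea).reshape(-1,2).astype(float)
    w=cast(c,.012).astype(np.float32); rc=cv2.minAreaRect(w); b=cv2.boxPoints(rc)
    print(n,np.round(rc,1) if 0 else rc, b.round(0).tolist())
E
```

```text
[ 0.022 -1.     0.016]
blue ((614.3282470703125, 263.68487548828125), (88.93077850341797, 178.93531799316406), 0.04217812046408653) [[570.0, 353.0], [570.0, 174.0], [659.0, 174.0], [659.0, 353.0]]
or ((671.7180786132812, -18.02747344970703), (21.236669540405273, 141.48773193359375), 0.09767895191907883) [[661.0, 53.0], [661.0, -89.0], [682.0, -89.0], [682.0, 53.0]]
```

>>> send_rows:
  deltas:
    - {"rz": -7}
    - {"rz": -14}
    - {"rz": -21}
    - {"rz": -28}
    - {"rz": -35}
  jaw: 45
  newtons: 40

```text
$.deltas[0]: bad value
```

>>> send_rows:
  deltas:
    - {"dx": 15, "dy": -21, "dz": 0, "rx": 0, "ry": 0, "rz": -6.5}
    - {"dx": 30, "dy": -43, "dz": 0, "rx": 0, "ry": 0, "rz": -13}
    - {"dx": 44, "dy": -64, "dz": 0, "rx": 0, "ry": 0, "rz": -19.5}
    - {"dx": 59, "dy": -86, "dz": 0, "rx": 0, "ry": 0, "rz": -26}
    - {"dx": 74, "dy": -107, "dz": 0, "rx": 0, "ry": 0, "rz": -32.6}
  jaw: 45
  newtons: 40

```text
clock: 0.57
tcp_pos: [0.3203, 0.5203, 0.242]
orientation: [-1.433, -2.796, 0.001]
contact_force: [0.6, 0.1, 0.3]
grip_width: 0.0447
gripper_force: 0.0
```

```bash
cat > st.py <<'E'
import sys
from h import *
"usage: st.py x y z closing_deg -> remaining shift (mm, deg)"
o=r.get_obs(); M=R.from_rotvec(o['orientation']).as_matrix(); c=np.degrees(np.arctan2(M[1,1],M[0,1]))
p=o['tcp_pos']*1000; print('t',round(o['clock'],2),'tcp',p.round(1),'close',c.round(1),'tilt',np.degrees(np.arccos(-M[2,2])).round(2),'w',round(o['grip_width']*1000,1),'grip',o['gripper_force'])
if len(sys.argv)>4:
    t=np.array(list(map(float,sys.argv[1:]))); print('go',(t[:3]-p).round(1),((t[3]-c+180)%360-180).round(1))
E
python3 st.py 467.3 306.2 120 -29.3
```

```text
t 0.57 tcp [320.3 520.3 242. ] close 35.7 tilt 0.04 w 44.7 grip 0.0
go [ 147.  -214.1 -122. ] -65.0
```

>>> send_rows:
  deltas:
    - {"dx": 15, "dy": -21, "dz": -12, "rx": 0, "ry": 0, "rz": -6.5}
    - {"dx": 29, "dy": -43, "dz": -24, "rx": 0, "ry": 0, "rz": -13}
    - {"dx": 44, "dy": -64, "dz": -36, "rx": 0, "ry": 0, "rz": -19.5}
    - {"dx": 59, "dy": -86, "dz": -48, "rx": 0, "ry": 0, "rz": -26}
    - {"dx": 74, "dy": -107, "dz": -60, "rx": 0, "ry": 0, "rz": -32.5}

```text
clock: 0.98
tcp_pos: [0.3943, 0.4133, 0.1818]
orientation: [2.158, 2.283, -0.0]
contact_force: [0.1, 0.2, -0.9]
grip_width: 0.0449
gripper_force: 0.0
```

>>> send_rows:
  deltas:
    - {"dx": 15, "dy": -21, "dz": -12, "rx": 0, "ry": 0, "rz": -6.5}
    - {"dx": 29, "dy": -43, "dz": -24, "rx": 0, "ry": 0, "rz": -13}
    - {"dx": 44, "dy": -64, "dz": -36, "rx": 0, "ry": 0, "rz": -19.5}
    - {"dx": 59, "dy": -86, "dz": -48, "rx": 0, "ry": 0, "rz": -26}
    - {"dx": 73, "dy": -107, "dz": -62, "rx": 0, "ry": 0, "rz": -32.5}

```text
clock: 1.4
tcp_pos: [0.4676, 0.3065, 0.12]
orientation: [2.711, 1.588, 0.001]
contact_force: [0.6, 0.0, -0.2]
grip_width: 0.0448
gripper_force: 0.0
```

```bash
python3 st.py 467.3 306.2 21 -29.3; python3 - <<'E'
from h import *
f=grab('wrist','w1'); print(f['xyz'],f['vertical_fov'])
f=grab('top','t1'); cv2.imwrite('pics/w1s.png',cv2.resize(cv2.imread('pics/w1.png'),None,fx=.8,fy=.8))
E
```

```text
t 1.4 tcp [467.6 306.5 120. ] close -29.3 tilt 0.04 w 44.8 grip 0.0
go [ -0.3  -0.3 -99. ] -0.0
[0.50891127 0.37870017 0.25276052] 65.70646984690485
```

View pics/w1s.png

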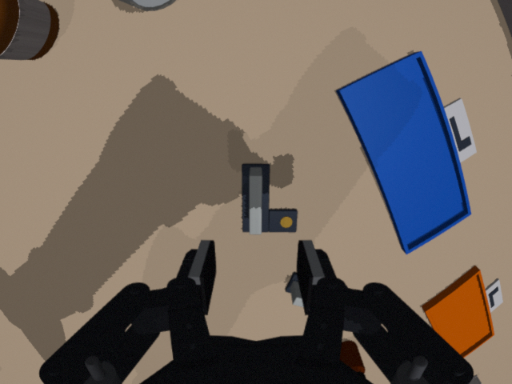

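The wrist view shows bracket A (rib at (255,195) of the scaled picture) centred between the fingers and aligned with them, with the foot on its left-hand side. Descending and gripping.

>>> send_rows:
  deltas:
    - {"dx": 0, "dy": 0, "dz": -35, "rx": 0, "ry": 0, "rz": 0}
    - {"dx": 0, "dy": 0, "dz": -65, "rx": 0, "ry": 0, "rz": 0}
    - {"dx": 0, "dy": 0, "dz": -88, "rx": 0, "ry": 0, "rz": 0}
    - {"dx": 0, "dy": 0, "dz": -98, "rx": 0, "ry": 0, "rz": 0}
    - {"dx": 0, "dy": 0, "dz": -98, "rx": 0, "ry": 0, "rz": 0}

```text
clock: 1.92
tcp_pos: [0.4652, 0.3073, 0.0203]
orientation: [2.705, 1.597, -0.007]
contact_force: [-0.3, 0.4, 0.2]
grip_width: 0.0452
gripper_force: 0.0
```

>>> send_rows:
  deltas:
    - {"dx": 0, "dy": 0, "dz": 0, "rx": 0, "ry": 0, "rz": 0}
    - {"dx": 0, "dy": 0, "dz": 0, "rx": 0, "ry": 0, "rz": 0}
    - {"dx": 0, "dy": 0, "dz": 0, "rx": 0, "ry": 0, "rz": 0}
    - {"dx": 0, "dy": 0, "dz": 0, "rx": 0, "ry": 0, "rz": 0}
    - {"dx": 0, "dy": 0, "dz": 0, "rx": 0, "ry": 0, "rz": 0}
  jaw: 5
  newtons: 40

```text
clock: 2.33
tcp_pos: [0.4679, 0.3085, 0.0239]
orientation: [-2.706, -1.595, -0.005]
contact_force: [-0.7, 0.3, 6.6]
grip_width: 0.0091
gripper_force: 41.0
```

```bash
python3 st.py 601 311 120 0
```

```text
t 2.33 tcp [467.9 308.5  23.9] close -29.0 tilt 0.17 w 9.1 grip 41.00321352481842
go [133.1   2.5  96.1] 29.0
```

Gripped: width 9.1 mm at 41 N. Lifting and carrying to the blue tray.

>>> send_rows:
  deltas:
    - {"dx": 0, "dy": 0, "dz": 25, "rx": 0, "ry": 0, "rz": 0}
    - {"dx": 10, "dy": 0, "dz": 50, "rx": 0, "ry": 0, "rz": 5}
    - {"dx": 40, "dy": 1, "dz": 60, "rx": 0, "ry": 0, "rz": 12}
    - {"dx": 70, "dy": 2, "dz": 60, "rx": 0, "ry": 0, "rz": 19}
    - {"dx": 100, "dy": 3, "dz": 60, "rx": 0, "ry": 0, "rz": 26}

```text
clock: 2.75
tcp_pos: [0.5684, 0.3115, 0.0844]
orientation: [2.27, 2.171, 0.005]
contact_force: [-0.1, 1.0, -1.0]
grip_width: 0.009
gripper_force: 39.9
```

>>> send_rows:
  deltas:
    - {"dx": 20, "dy": 1, "dz": 0, "rx": 0, "ry": 0, "rz": 3.2}
    - {"dx": 34, "dy": 1.5, "dz": 0, "rx": 0, "ry": 0, "rz": 3.2}
    - {"dx": 34, "dy": 1.5, "dz": -20, "rx": 0, "ry": 0, "rz": 3.2}
    - {"dx": 34, "dy": 1.5, "dz": -35, "rx": 0, "ry": 0, "rz": 3.2}
    - {"dx": 34, "dy": 1.5, "dz": -35, "rx": 0, "ry": 0, "rz": 3.2}

```text
clock: 3.17
tcp_pos: [0.598, 0.3111, 0.0438]
orientation: [-2.215, -2.225, 0.01]
contact_force: [-1.7, 0.6, -0.7]
grip_width: 0.0094
gripper_force: 39.8
```

```bash
python3 st.py 601 311 28 0; python3 - <<'E'
from h import *
f=grab('scene','s2'); im=f['frame']
cv2.imwrite('pics/s2c.png',cv2.resize(im[150:460,220:640],None,fx=1.8,fy=1.8))
E
```

```text
t 3.17 tcp [598.  311.1  43.8] close 0.3 tilt 0.37 w 9.4 grip 39.84561502933502
go [  3.   -0.1 -15.8] -0.3
```

View pics/s2c.png

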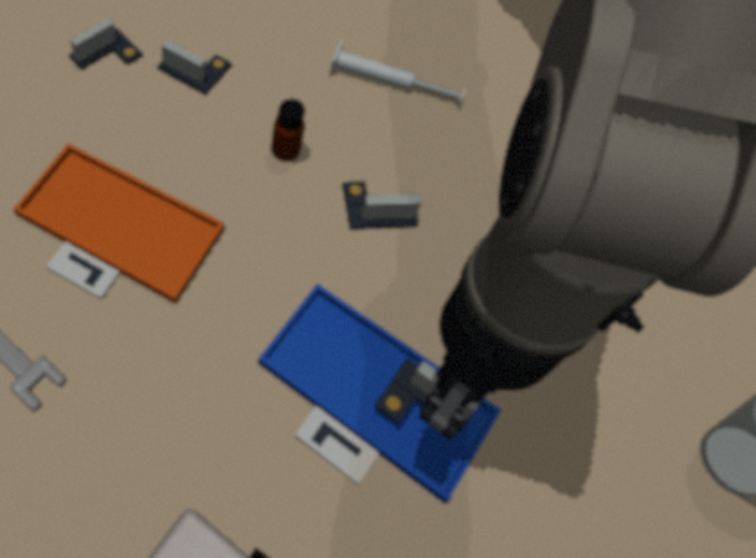

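The held bracket is level at about (415,395) in the crop, over the +y half of the blue tray with its foot towards the tab.

>>> send_rows:
  deltas:
    - {"dx": 0, "dy": 0, "dz": -5, "rx": 0, "ry": 0, "rz": 0}
    - {"dx": 0, "dy": 0, "dz": -11, "rx": 0, "ry": 0, "rz": 0}
    - {"dx": 0, "dy": 0, "dz": -16, "rx": 0, "ry": 0, "rz": 0}
    - {"dx": 0, "dy": 0, "dz": -18.5, "rx": 0, "ry": 0, "rz": 0}
    - {"dx": 0, "dy": 0, "dz": -18.5, "rx": 0, "ry": 0, "rz": 0}

```text
clock: 3.63
tcp_pos: [0.6006, 0.3122, 0.0284]
orientation: [-2.216, -2.226, 0.001]
contact_force: [0.4, -0.9, -0.2]
grip_width: 0.0091
gripper_force: 39.9
```

>>> send_rows:
  deltas:
    - {"dx": 0, "dy": 0, "dz": 0, "rx": 0, "ry": 0, "rz": 0}
    - {"dx": 0, "dy": 0, "dz": 0, "rx": 0, "ry": 0, "rz": 0}

```text
clock: 3.8
tcp_pos: [0.601, 0.3122, 0.0291]
orientation: [2.217, 2.226, 0.001]
contact_force: [0.6, 0.3, -0.3]
grip_width: 0.0089
gripper_force: 39.9
```

>>> send_rows:
  deltas:
    - {"dx": 0, "dy": 0, "dz": -1, "rx": 0, "ry": 0, "rz": 0}
    - {"dx": 0, "dy": 0, "dz": -2, "rx": 0, "ry": 0, "rz": 0}
    - {"dx": 0, "dy": 0, "dz": -2, "rx": 0, "ry": 0, "rz": 0}

```text
clock: 4.05
tcp_pos: [0.6012, 0.3123, 0.028]
orientation: [-2.217, -2.226, -0.001]
contact_force: [-2.3, -1.1, 7.0]
grip_width: 0.009
gripper_force: 40.8
```

>>> send_rows:
  deltas:
    - {"dx": 0, "dy": 0, "dz": 0, "rx": 0, "ry": 0, "rz": 0}
    - {"dx": 0, "dy": 0, "dz": 0, "rx": 0, "ry": 0, "rz": 0}
    - {"dx": 0, "dy": 0, "dz": 0, "rx": 0, "ry": 0, "rz": 0}
    - {"dx": 0, "dy": 0, "dz": 0, "rx": 0, "ry": 0, "rz": 0}
  jaw: 35

```text
clock: 4.38
tcp_pos: [0.6008, 0.3122, 0.0267]
orientation: [2.217, 2.226, -0.0]
contact_force: [0.1, -0.8, 0.4]
grip_width: 0.0347
gripper_force: 0.0
```

>>> send_rows:
  deltas:
    - {"dx": 0, "dy": 0, "dz": 20, "rx": 0, "ry": 0, "rz": 0}
    - {"dx": 0, "dy": 0, "dz": 50, "rx": 0, "ry": 0, "rz": 0}
    - {"dx": 0, "dy": 0, "dz": 70, "rx": 0, "ry": 0, "rz": 0}
    - {"dx": 0, "dy": 0, "dz": 70, "rx": 0, "ry": 0, "rz": 0}

```text
clock: 4.72
tcp_pos: [0.6037, 0.3133, 0.1016]
orientation: [2.216, 2.224, 0.012]
contact_force: [0.5, 0.3, 1.4]
grip_width: 0.0348
gripper_force: 0.0
```

```bash
python3 st.py 468.3 186.1 100 40.9
```

```text
t 4.72 tcp [603.7 313.3 101.6] close 0.2 tilt 0.44 w 34.8 grip 0.0
go [-135.4 -127.2   -1.6] 40.7
```

Released on the floor (7 N at contact, 4 mm higher than the grip height). Next, bracket B.

>>> send_rows:
  deltas:
    - {"dx": -25, "dy": -24, "dz": 0, "rx": 0, "ry": 0, "rz": 7}
    - {"dx": -52, "dy": -50, "dz": 0, "rx": 0, "ry": 0, "rz": 14}
    - {"dx": -79, "dy": -76, "dz": 0, "rx": 0, "ry": 0, "rz": 21}
    - {"dx": -106, "dy": -102, "dz": 0, "rx": 0, "ry": 0, "rz": 28}
    - {"dx": -125, "dy": -119, "dz": 0, "rx": 0, "ry": 0, "rz": 35}
  jaw: 45

```text
clock: 5.13
tcp_pos: [0.4729, 0.1901, 0.0961]
orientation: [-1.437, -2.792, 0.004]
contact_force: [-0.4, -0.6, -0.1]
grip_width: 0.0448
gripper_force: 0.0
```

>>> send_rows:
  deltas:
    - {"dx": -7.7, "dy": -7, "dz": 0, "rx": 0, "ry": 0, "rz": 5.7}
    - {"dx": -7.7, "dy": -7, "dz": -15, "rx": 0, "ry": 0, "rz": 5.7}
    - {"dx": -7.7, "dy": -7, "dz": -40, "rx": 0, "ry": 0, "rz": 5.7}
    - {"dx": -7.7, "dy": -7, "dz": -62, "rx": 0, "ry": 0, "rz": 5.7}
    - {"dx": -7.7, "dy": -7, "dz": -72, "rx": 0, "ry": 0, "rz": 5.7}

```text
clock: 5.55
tcp_pos: [0.4667, 0.1855, 0.0225]
orientation: [-1.303, -2.856, 0.004]
contact_force: [0.9, -0.1, -0.5]
grip_width: 0.0452
gripper_force: 0.0
```

>>> send_rows:
  deltas:
    - {"dx": 0, "dy": 0, "dz": 0, "rx": 0, "ry": 0, "rz": 0}
    - {"dx": 0, "dy": 0, "dz": 0, "rx": 0, "ry": 0, "rz": 0}
    - {"dx": 0, "dy": 0, "dz": 0, "rx": 0, "ry": 0, "rz": 0}

```text
clock: 5.8
tcp_pos: [0.4688, 0.1864, 0.0256]
orientation: [1.304, 2.857, 0.001]
contact_force: [-0.2, -0.3, -0.3]
grip_width: 0.0448
gripper_force: 0.0
```

>>> send_rows:
  deltas:
    - {"dx": 0, "dy": 0, "dz": 0, "rx": 0, "ry": 0, "rz": 0}
    - {"dx": 0, "dy": 0, "dz": 0, "rx": 0, "ry": 0, "rz": 0}
    - {"dx": 0, "dy": 0, "dz": 0, "rx": 0, "ry": 0, "rz": 0}
    - {"dx": 0, "dy": 0, "dz": 0, "rx": 0, "ry": 0, "rz": 0}
    - {"dx": 0, "dy": 0, "dz": 0, "rx": 0, "ry": 0, "rz": 0}
  jaw: 5

```text
clock: 6.22
tcp_pos: [0.4687, 0.1865, 0.0257]
orientation: [1.304, 2.857, 0.002]
contact_force: [-1.5, -0.8, 6.9]
grip_width: 0.0089
gripper_force: 40.2
```

```bash
python3 st.py 637 40 85 6; python3 - <<'E'
from h import *
f=grab('top','t3'); im=f['frame']
cv2.imwrite('pics/t3c.png',cv2.resize(im[130:330,100:420],None,fx=2,fy=2))
E
```

```text
t 6.22 tcp [468.7 186.5  25.7] close 40.9 tilt 0.08 w 8.9 grip 40.18514692783356
go [ 168.3 -146.5   59.3] -34.9
```

View pics/t3c.png

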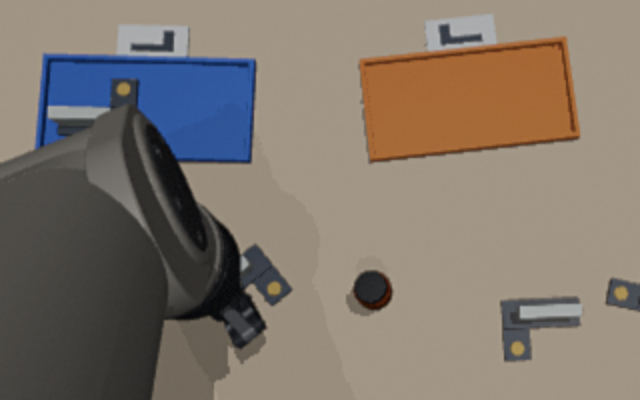

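A lies in the blue tray at crop (85,110) and B is gripped. The orange tray's corners, (362,60) and (566,40) in the crop, confirm about 7.5° of yaw.

>>> send_rows:
  deltas:
    - {"dx": 0, "dy": 0, "dz": 25, "rx": 0, "ry": 0, "rz": 0}
    - {"dx": 15, "dy": -13, "dz": 50, "rx": 0, "ry": 0, "rz": -6}
    - {"dx": 40, "dy": -35, "dz": 55, "rx": 0, "ry": 0, "rz": -12}
    - {"dx": 67, "dy": -58, "dz": 55, "rx": 0, "ry": 0, "rz": -18}
    - {"dx": 94, "dy": -82, "dz": 55, "rx": 0, "ry": 0, "rz": -24}

```text
clock: 6.68
tcp_pos: [0.5635, 0.104, 0.0811]
orientation: [1.874, 2.521, 0.003]
contact_force: [1.2, -0.1, -0.9]
grip_width: 0.0091
gripper_force: 39.2
```

>>> send_rows:
  deltas:
    - {"dx": 25, "dy": -22, "dz": 0, "rx": 0, "ry": 0, "rz": -5}
    - {"dx": 50, "dy": -43, "dz": 0, "rx": 0, "ry": 0, "rz": -9.4}
    - {"dx": 68, "dy": -59, "dz": 0, "rx": 0, "ry": 0, "rz": -9.4}
    - {"dx": 74.4, "dy": -64, "dz": -5, "rx": 0, "ry": 0, "rz": -9.4}
    - {"dx": 74.4, "dy": -64, "dz": -25, "rx": 0, "ry": 0, "rz": -9.4}

```text
clock: 7.1
tcp_pos: [0.6406, 0.0376, 0.0574]
orientation: [2.071, 2.355, 0.007]
contact_force: [-0.1, 0.1, -0.5]
grip_width: 0.0089
gripper_force: 39.2
```

>>> send_rows:
  deltas:
    - {"dx": 0, "dy": 0, "dz": -10, "rx": 0, "ry": 0, "rz": 0}
    - {"dx": 0, "dy": 0, "dz": -18, "rx": 0, "ry": 0, "rz": 0}
    - {"dx": 0, "dy": 0, "dz": -23, "rx": 0, "ry": 0, "rz": 0}
    - {"dx": 0, "dy": 0, "dz": -23, "rx": 0, "ry": 0, "rz": 0}
    - {"dx": 0, "dy": 0, "dz": -23, "rx": 0, "ry": 0, "rz": 0}

```text
clock: 7.52
tcp_pos: [0.6363, 0.0408, 0.0319]
orientation: [-2.069, -2.363, 0.0]
contact_force: [-0.3, -0.4, -0.6]
grip_width: 0.0087
gripper_force: 39.2
```

```bash
python3 st.py 637 40.4 29.5 7.5
```

```text
t 7.52 tcp [636.3  40.8  31.9] close 7.6 tilt 0.02 w 8.7 grip 39.23963785171509
go [ 0.7 -0.4 -2.4] -0.1
```

>>> send_rows:
  deltas:
    - {"dx": 0, "dy": 0, "dz": -1.5, "rx": 0, "ry": 0, "rz": 0}
    - {"dx": 0, "dy": 0, "dz": -3, "rx": 0, "ry": 0, "rz": 0}
    - {"dx": 0, "dy": 0, "dz": -4, "rx": 0, "ry": 0, "rz": 0}
    - {"dx": 0, "dy": 0, "dz": -4, "rx": 0, "ry": 0, "rz": 0}

```text
clock: 7.85
tcp_pos: [0.6371, 0.0404, 0.0297]
orientation: [2.07, 2.363, 0.002]
contact_force: [-3.6, 1.2, 11.5]
grip_width: 0.0091
gripper_force: 40.9
```

>>> send_rows:
  deltas:
    - {"dx": 0, "dy": 0, "dz": 0, "rx": 0, "ry": 0, "rz": 0}
    - {"dx": 0, "dy": 0, "dz": 0, "rx": 0, "ry": 0, "rz": 0}
    - {"dx": 0, "dy": 0, "dz": 0, "rx": 0, "ry": 0, "rz": 0}
    - {"dx": 0, "dy": 0, "dz": 0, "rx": 0, "ry": 0, "rz": 0}
  jaw: 35

```text
clock: 8.18
tcp_pos: [0.6366, 0.0402, 0.0278]
orientation: [2.07, 2.363, 0.0]
contact_force: [-1.1, 0.2, -0.0]
grip_width: 0.035
gripper_force: 0.0
```

>>> send_rows:
  deltas:
    - {"dx": 0, "dy": 0, "dz": 20, "rx": 0, "ry": 0, "rz": 0}
    - {"dx": 0, "dy": 0, "dz": 50, "rx": 0, "ry": 0, "rz": 0}
    - {"dx": 0, "dy": 0, "dz": 70, "rx": 0, "ry": 0, "rz": 0}
    - {"dx": 0, "dy": 0, "dz": 70, "rx": 0, "ry": 0, "rz": 0}
    - {"dx": 0, "dy": 0, "dz": 70, "rx": 0, "ry": 0, "rz": 0}

```text
clock: 8.6
tcp_pos: [0.6374, 0.0402, 0.0989]
orientation: [2.07, 2.361, 0.003]
contact_force: [0.3, 0.5, -0.4]
grip_width: 0.0351
gripper_force: 0.0
```

```bash
python3 st.py 450.8 -75.1 25 2
```

```text
t 8.6 tcp [637.4  40.2  98.9] close 7.5 tilt 0.14 w 35.1 grip 0.0
go [-186.6 -115.3  -73.9] -5.5
```

>>> send_rows:
  deltas:
    - {"dx": -25, "dy": -15.5, "dz": 0, "rx": 0, "ry": 0, "rz": -1}
    - {"dx": -56, "dy": -34.7, "dz": 0, "rx": 0, "ry": 0, "rz": -3}
    - {"dx": -87, "dy": -54, "dz": 0, "rx": 0, "ry": 0, "rz": -5.5}
    - {"dx": -118, "dy": -73, "dz": 0, "rx": 0, "ry": 0, "rz": -5.5}
    - {"dx": -149, "dy": -92.4, "dz": 0, "rx": 0, "ry": 0, "rz": -5.5}
  jaw: 45

```text
clock: 9.02
tcp_pos: [0.4849, -0.0528, 0.0965]
orientation: [-2.18, -2.26, 0.003]
contact_force: [-0.1, -0.6, -0.1]
grip_width: 0.0451
gripper_force: 0.0
```

>>> send_rows:
  deltas:
    - {"dx": -25, "dy": -15.5, "dz": 0, "rx": 0, "ry": 0, "rz": 0}
    - {"dx": -37, "dy": -23, "dz": -10, "rx": 0, "ry": 0, "rz": 0}
    - {"dx": -37, "dy": -23, "dz": -40, "rx": 0, "ry": 0, "rz": 0}
    - {"dx": -37, "dy": -23, "dz": -62, "rx": 0, "ry": 0, "rz": 0}
    - {"dx": -37, "dy": -23, "dz": -72, "rx": 0, "ry": 0, "rz": 0}

```text
clock: 9.43
tcp_pos: [0.448, -0.0752, 0.023]
orientation: [-2.179, -2.258, 0.005]
contact_force: [-0.4, -0.7, -0.2]
grip_width: 0.0452
gripper_force: 0.0
```

>>> send_rows:
  deltas:
    - {"dx": 0, "dy": 0, "dz": 0, "rx": 0, "ry": 0, "rz": 0}
    - {"dx": 0, "dy": 0, "dz": 0, "rx": 0, "ry": 0, "rz": 0}
    - {"dx": 0, "dy": 0, "dz": 0, "rx": 0, "ry": 0, "rz": 0}

```text
clock: 9.68
tcp_pos: [0.451, -0.0753, 0.0263]
orientation: [2.181, 2.26, 0.0]
contact_force: [0.1, -0.1, -0.5]
grip_width: 0.045
gripper_force: 0.0
```

>>> send_rows:
  deltas:
    - {"dx": 0, "dy": 0, "dz": 0, "rx": 0, "ry": 0, "rz": 0}
    - {"dx": 0, "dy": 0, "dz": 0, "rx": 0, "ry": 0, "rz": 0}
    - {"dx": 0, "dy": 0, "dz": 0, "rx": 0, "ry": 0, "rz": 0}
    - {"dx": 0, "dy": 0, "dz": 0, "rx": 0, "ry": 0, "rz": 0}
    - {"dx": 0, "dy": 0, "dz": 0, "rx": 0, "ry": 0, "rz": 0}
  jaw: 5

```text
clock: 10.1
tcp_pos: [0.4511, -0.0751, 0.0264]
orientation: [2.181, 2.26, 0.002]
contact_force: [-1.1, 1.0, 6.0]
grip_width: 0.0095
gripper_force: 45.8
```

```bash
python3 st.py 628 217 29.5 0; python3 - <<'E'
from h import *
f=grab('scene','s4'); im=f['frame']
cv2.imwrite('pics/s4c.png',cv2.resize(im[90:430,200:520],None,fx=1.75,fy=1.75))
E
```

```text
t 10.1 tcp [451.1 -75.1  26.4] close 2.1 tilt 0.07 w 9.5 grip 45.81047058105469
go [176.9 292.1   3.1] -2.1
```

View pics/s4c.png

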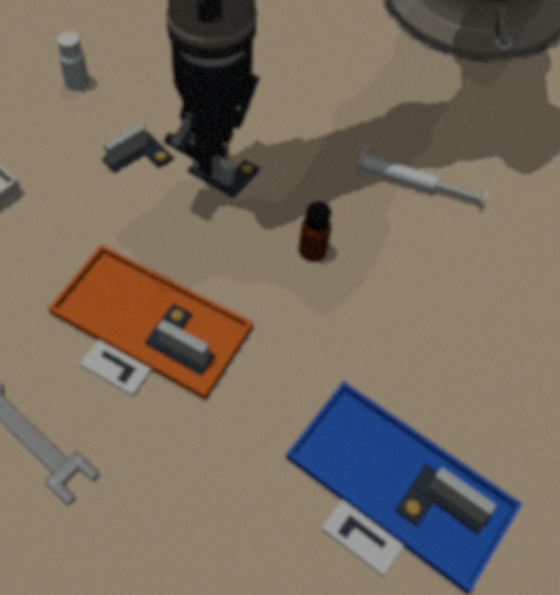

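C is gripped; B and A lie flat in their trays (crop (180,340) and (455,495)). Carrying C high past the amber vial to the blue tray.

>>> send_rows:
  deltas:
    - {"dx": 0, "dy": 0, "dz": 30, "rx": 0, "ry": 0, "rz": 0}
    - {"dx": 10, "dy": 10, "dz": 65, "rx": 0, "ry": 0, "rz": 0}
    - {"dx": 30, "dy": 30, "dz": 85, "rx": 0, "ry": 0, "rz": -2.1}
    - {"dx": 50, "dy": 60, "dz": 85, "rx": 0, "ry": 0, "rz": -2.1}
    - {"dx": 70, "dy": 92, "dz": 85, "rx": 0, "ry": 0, "rz": -2.1}

```text
clock: 10.57
tcp_pos: [0.5223, 0.017, 0.1128]
orientation: [2.224, 2.215, 0.005]
contact_force: [0.3, -0.9, -0.4]
grip_width: 0.009
gripper_force: 44.8
```

>>> send_rows:
  deltas:
    - {"dx": 20, "dy": 34, "dz": 0, "rx": 0, "ry": 0, "rz": 0}
    - {"dx": 40, "dy": 69, "dz": 0, "rx": 0, "ry": 0, "rz": 0}
    - {"dx": 60, "dy": 104, "dz": 0, "rx": 0, "ry": 0, "rz": 0}
    - {"dx": 80, "dy": 139, "dz": 0, "rx": 0, "ry": 0, "rz": 0}
    - {"dx": 95, "dy": 170, "dz": 0, "rx": 0, "ry": 0, "rz": 0}

```text
clock: 10.98
tcp_pos: [0.6165, 0.1897, 0.1107]
orientation: [-2.221, -2.222, -0.001]
contact_force: [0.4, -0.6, -0.9]
grip_width: 0.0092
gripper_force: 44.8
```

>>> send_rows:
  deltas:
    - {"dx": 12, "dy": 22, "dz": 0, "rx": 0, "ry": 0, "rz": 0}
    - {"dx": 12, "dy": 30, "dz": -10, "rx": 0, "ry": 0, "rz": 0}
    - {"dx": 12, "dy": 30, "dz": -35, "rx": 0, "ry": 0, "rz": 0}
    - {"dx": 12, "dy": 30, "dz": -60, "rx": 0, "ry": 0, "rz": 0}
    - {"dx": 12, "dy": 30, "dz": -70, "rx": 0, "ry": 0, "rz": 0}

```text
clock: 11.4
tcp_pos: [0.6248, 0.2157, 0.0371]
orientation: [-2.221, -2.219, 0.009]
contact_force: [-0.4, -0.0, -1.8]
grip_width: 0.0093
gripper_force: 44.8
```

>>> send_rows:
  deltas:
    - {"dx": 0, "dy": 0, "dz": -4, "rx": 0, "ry": 0, "rz": 0}
    - {"dx": 0, "dy": 0, "dz": -8, "rx": 0, "ry": 0, "rz": 0}
    - {"dx": 0, "dy": 0, "dz": -8, "rx": 0, "ry": 0, "rz": 0}
    - {"dx": 0, "dy": 0, "dz": -8, "rx": 0, "ry": 0, "rz": 0}

```text
clock: 11.73
tcp_pos: [0.6283, 0.2166, 0.0339]
orientation: [2.223, 2.219, 0.002]
contact_force: [0.9, -0.1, -1.0]
grip_width: 0.0092
gripper_force: 44.8
```

```bash
python3 st.py 628 217 29.5 0
```

```text
t 11.73 tcp [628.3 216.6  33.9] close -0.1 tilt 0.09 w 9.2 grip 44.79519009590149
go [-0.3  0.4 -4.4] 0.1
```

>>> send_rows:
  deltas:
    - {"dx": 0, "dy": 0, "dz": -2, "rx": 0, "ry": 0, "rz": 0}
    - {"dx": 0, "dy": 0, "dz": -4, "rx": 0, "ry": 0, "rz": 0}
    - {"dx": 0, "dy": 0, "dz": -5, "rx": 0, "ry": 0, "rz": 0}
    - {"dx": 0, "dy": 0, "dz": -5, "rx": 0, "ry": 0, "rz": 0}

```text
clock: 12.07
tcp_pos: [0.6286, 0.2171, 0.0305]
orientation: [2.223, 2.22, 0.004]
contact_force: [-4.2, -0.6, 14.2]
grip_width: 0.0089
gripper_force: 46.8
```

>>> send_rows:
  deltas:
    - {"dx": 0, "dy": 0, "dz": 0, "rx": 0, "ry": 0, "rz": 0}
    - {"dx": 0, "dy": 0, "dz": 0, "rx": 0, "ry": 0, "rz": 0}
    - {"dx": 0, "dy": 0, "dz": 0, "rx": 0, "ry": 0, "rz": 0}
    - {"dx": 0, "dy": 0, "dz": 0, "rx": 0, "ry": 0, "rz": 0}
  jaw: 35

```text
clock: 12.4
tcp_pos: [0.6275, 0.2168, 0.0277]
orientation: [-2.222, -2.22, -0.0]
contact_force: [0.1, 0.2, 0.5]
grip_width: 0.0354
gripper_force: 0.0
```

>>> send_rows:
  deltas:
    - {"dx": 0, "dy": 0, "dz": 20, "rx": 0, "ry": 0, "rz": 0}
    - {"dx": 0, "dy": 0, "dz": 50, "rx": 0, "ry": 0, "rz": 0}
    - {"dx": 0, "dy": 0, "dz": 70, "rx": 0, "ry": 0, "rz": 0}
    - {"dx": 0, "dy": 0, "dz": 70, "rx": 0, "ry": 0, "rz": 0}
    - {"dx": 0, "dy": 0, "dz": 70, "rx": 0, "ry": 0, "rz": 0}

```text
clock: 12.82
tcp_pos: [0.6284, 0.2171, 0.099]
orientation: [2.222, 2.22, 0.004]
contact_force: [-0.5, -0.9, -1.0]
grip_width: 0.0352
gripper_force: 0.0
```

>>> send_rows:
  deltas:
    - {"dx": -9, "dy": -26, "dz": 0, "rx": 0, "ry": 0, "rz": 5.2}
    - {"dx": -19, "dy": -51, "dz": 0, "rx": 0, "ry": 0, "rz": 10.4}
    - {"dx": -28, "dy": -77, "dz": 0, "rx": 0, "ry": 0, "rz": 15.6}
    - {"dx": -37, "dy": -103, "dz": 0, "rx": 0, "ry": 0, "rz": 20.8}
    - {"dx": -47, "dy": -128, "dz": 0, "rx": 0, "ry": 0, "rz": 26}
  jaw: 45

```text
clock: 13.23
tcp_pos: [0.5791, 0.0873, 0.0964]
orientation: [-1.659, -2.666, 0.003]
contact_force: [0.2, -0.8, -0.0]
grip_width: 0.0451
gripper_force: 0.0
```

>>> send_rows:
  deltas:
    - {"dx": -9, "dy": -26, "dz": 0, "rx": 0, "ry": 0, "rz": 5.2}
    - {"dx": -19, "dy": -51, "dz": 0, "rx": 0, "ry": 0, "rz": 10.4}
    - {"dx": -28, "dy": -77, "dz": 0, "rx": 0, "ry": 0, "rz": 15.6}
    - {"dx": -37, "dy": -103, "dz": 0, "rx": 0, "ry": 0, "rz": 20.8}
    - {"dx": -47, "dy": -128, "dz": 0, "rx": 0, "ry": 0, "rz": 26}

```text
clock: 13.65
tcp_pos: [0.5321, -0.0405, 0.0966]
orientation: [-1.017, -2.97, 0.001]
contact_force: [0.4, -1.2, -0.4]
grip_width: 0.045
gripper_force: 0.0
```

```bash
python3 st.py 488.1 -168.8 26 77.7; python3 - <<'E'
from h import *
f=grab('scene','s5'); im=f['frame']
cv2.imwrite('pics/s5c.png',cv2.resize(im[90:430,200:520],None,fx=1.75,fy=1.75))
E
```

```text
t 13.65 tcp [532.1 -40.5  96.6] close 52.2 tilt 0.12 w 45.0 grip 0.0
go [ -44.  -128.3  -70.6] 25.5
```

View pics/s5c.png

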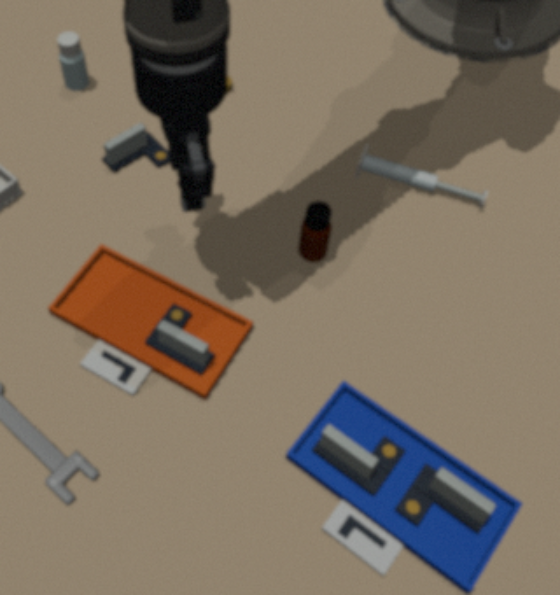

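Both left brackets lie flat in the blue tray (crop (355,460) and (450,500)). On to D.

>>> send_rows:
  deltas:
    - {"dx": -10, "dy": -30, "dz": 0, "rx": 0, "ry": 0, "rz": 5.2}
    - {"dx": -20, "dy": -58, "dz": 0, "rx": 0, "ry": 0, "rz": 10.4}
    - {"dx": -30, "dy": -86, "dz": 0, "rx": 0, "ry": 0, "rz": 15.6}
    - {"dx": -40, "dy": -114, "dz": 0, "rx": 0, "ry": 0, "rz": 20.8}
    - {"dx": -45.5, "dy": -129.5, "dz": 0, "rx": 0, "ry": 0, "rz": 25.7}

```text
clock: 14.12
tcp_pos: [0.4856, -0.1719, 0.0966]
orientation: [-0.337, -3.121, 0.001]
contact_force: [0.3, 0.2, -0.2]
grip_width: 0.0451
gripper_force: 0.0
```

>>> send_rows:
  deltas:
    - {"dx": 0, "dy": 0, "dz": -15, "rx": 0, "ry": 0, "rz": 0}
    - {"dx": 0, "dy": 0, "dz": -40, "rx": 0, "ry": 0, "rz": 0}
    - {"dx": 0, "dy": 0, "dz": -45, "rx": 0, "ry": 0, "rz": 0}
    - {"dx": 0, "dy": 0, "dz": -45, "rx": 0, "ry": 0, "rz": 0}
    - {"dx": 0, "dy": 0, "dz": -45, "rx": 0, "ry": 0, "rz": 0}

```text
clock: 14.53
tcp_pos: [0.4877, -0.1682, 0.0524]
orientation: [-0.337, -3.122, -0.001]
contact_force: [-0.0, -0.1, 0.1]
grip_width: 0.0451
gripper_force: 0.0
```

```bash
python3 st.py 488.1 -168.8 26 77.7
```

```text
t 14.53 tcp [ 487.7 -168.2   52.4] close 77.7 tilt 0.11 w 45.1 grip 0.0
go [  0.4  -0.6 -26.4] 0.0
```

>>> send_rows:
  deltas:
    - {"dx": 0.3, "dy": -0.5, "dz": -15, "rx": 0, "ry": 0, "rz": 0}
    - {"dx": 0.3, "dy": -0.5, "dz": -26.5, "rx": 0, "ry": 0, "rz": 0}
    - {"dx": 0.3, "dy": -0.5, "dz": -26.5, "rx": 0, "ry": 0, "rz": 0}
    - {"dx": 0.3, "dy": -0.5, "dz": -26.5, "rx": 0, "ry": 0, "rz": 0}

```text
clock: 14.87
tcp_pos: [0.4881, -0.1689, 0.0262]
orientation: [-0.337, -3.122, -0.0]
contact_force: [-1.0, -0.4, -0.1]
grip_width: 0.045
gripper_force: 0.0
```

>>> send_rows:
  deltas:
    - {"dx": 0, "dy": 0, "dz": 0, "rx": 0, "ry": 0, "rz": 0}
    - {"dx": 0, "dy": 0, "dz": 0, "rx": 0, "ry": 0, "rz": 0}
    - {"dx": 0, "dy": 0, "dz": 0, "rx": 0, "ry": 0, "rz": 0}
    - {"dx": 0, "dy": 0, "dz": 0, "rx": 0, "ry": 0, "rz": 0}
    - {"dx": 0, "dy": 0, "dz": 0, "rx": 0, "ry": 0, "rz": 0}
  jaw: 5

```text
clock: 15.28
tcp_pos: [0.4889, -0.1694, 0.0271]
orientation: [0.338, 3.122, -0.0]
contact_force: [-1.0, 0.6, 6.7]
grip_width: 0.0092
gripper_force: 41.1
```

>>> send_rows:
  deltas:
    - {"dx": 0, "dy": 0, "dz": 25, "rx": 0, "ry": 0, "rz": 0}
    - {"dx": 10, "dy": 8, "dz": 50, "rx": 0, "ry": 0, "rz": -6.5}
    - {"dx": 25, "dy": 20, "dz": 60, "rx": 0, "ry": 0, "rz": -13}
    - {"dx": 40, "dy": 33, "dz": 60, "rx": 0, "ry": 0, "rz": -19.5}
    - {"dx": 55, "dy": 45, "dz": 60, "rx": 0, "ry": 0, "rz": -26}

```text
clock: 15.7
tcp_pos: [0.5445, -0.1238, 0.0875]
orientation: [1.041, 2.962, 0.001]
contact_force: [0.4, 0.3, -0.7]
grip_width: 0.0092
gripper_force: 40.3
```

>>> send_rows:
  deltas:
    - {"dx": 15, "dy": 12, "dz": 0, "rx": 0, "ry": 0, "rz": -6.5}
    - {"dx": 30, "dy": 24, "dz": 0, "rx": 0, "ry": 0, "rz": -13}
    - {"dx": 45, "dy": 37, "dz": 0, "rx": 0, "ry": 0, "rz": -19.5}
    - {"dx": 60, "dy": 49, "dz": 0, "rx": 0, "ry": 0, "rz": -26}
    - {"dx": 70, "dy": 58, "dz": 0, "rx": 0, "ry": 0, "rz": -32.5}

```text
clock: 16.12
tcp_pos: [0.6147, -0.0644, 0.0863]
orientation: [1.826, 2.556, 0.001]
contact_force: [0.4, -0.1, -1.1]
grip_width: 0.0087
gripper_force: 40.3
```

>>> send_rows:
  deltas:
    - {"dx": 11, "dy": 9.5, "dz": 0, "rx": 0, "ry": 0, "rz": -6.5}
    - {"dx": 11, "dy": 9.5, "dz": 0, "rx": 0, "ry": 0, "rz": -11.7}
    - {"dx": 11, "dy": 9.5, "dz": -20, "rx": 0, "ry": 0, "rz": -11.7}
    - {"dx": 11, "dy": 9.5, "dz": -35, "rx": 0, "ry": 0, "rz": -11.7}
    - {"dx": 11, "dy": 9.5, "dz": -35, "rx": 0, "ry": 0, "rz": -11.7}

```text
clock: 16.53
tcp_pos: [0.622, -0.0561, 0.0484]
orientation: [-2.069, -2.358, 0.005]
contact_force: [-0.7, 0.4, -1.3]
grip_width: 0.0092
gripper_force: 40.3
```

>>> send_rows:
  deltas:
    - {"dx": 0, "dy": 0, "dz": 0, "rx": 0, "ry": 0, "rz": 0}
    - {"dx": 0, "dy": 0, "dz": 0, "rx": 0, "ry": 0, "rz": 0}

```text
clock: 16.7
tcp_pos: [0.6247, -0.0569, 0.0519]
orientation: [2.073, 2.36, 0.001]
contact_force: [0.4, -0.2, -0.8]
grip_width: 0.0087
gripper_force: 40.3
```

```bash
python3 st.py 624.3 -56.2 30 7.5; python3 - <<'E'
from h import *
f=grab('scene','s6'); im=f['frame']
cv2.imwrite('pics/s6c.png',cv2.resize(im[90:430,150:470],None,fx=1.75,fy=1.75))
E
```

```text
t 16.7 tcp [624.7 -56.9  51.9] close 7.4 tilt 0.04 w 8.7 grip 40.33742845058441
go [ -0.4   0.7 -21.9] 0.1
```

View pics/s6c.png

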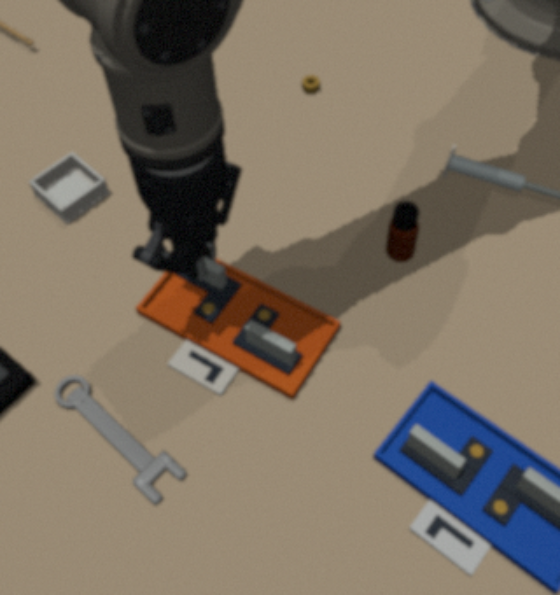

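D is held level over the free half of the orange tray (crop (215,285)), clear of B. Placing it, then moving to the amber vial.

>>> send_rows:
  deltas:
    - {"dx": 0, "dy": 0, "dz": -10, "rx": 0, "ry": 0, "rz": 0}
    - {"dx": 0, "dy": 0, "dz": -17, "rx": 0, "ry": 0, "rz": 0}
    - {"dx": 0, "dy": 0, "dz": -21, "rx": 0, "ry": 0, "rz": 0}
    - {"dx": 0, "dy": 0, "dz": -23.5, "rx": 0, "ry": 0, "rz": 0}
    - {"dx": 0, "dy": 0, "dz": -23.5, "rx": 0, "ry": 0, "rz": 0}

```text
clock: 17.17
tcp_pos: [0.6241, -0.0567, 0.0308]
orientation: [-2.072, -2.359, -0.001]
contact_force: [-12.0, 2.2, 31.3]
grip_width: 0.0095
gripper_force: 45.1
```

>>> send_rows:
  deltas:
    - {"dx": 0, "dy": 0, "dz": 0, "rx": 0, "ry": 0, "rz": 0}
    - {"dx": 0, "dy": 0, "dz": 0, "rx": 0, "ry": 0, "rz": 0}
    - {"dx": 0, "dy": 0, "dz": 0, "rx": 0, "ry": 0, "rz": 0}
    - {"dx": 0, "dy": 0, "dz": 0, "rx": 0, "ry": 0, "rz": 0}
  jaw: 35

```text
clock: 17.5
tcp_pos: [0.6241, -0.0567, 0.0273]
orientation: [-2.072, -2.361, 0.001]
contact_force: [0.9, -0.5, 0.9]
grip_width: 0.035
gripper_force: 0.0
```

>>> send_rows:
  deltas:
    - {"dx": 0, "dy": 0, "dz": 20, "rx": 0, "ry": 0, "rz": 0}
    - {"dx": 0, "dy": 0, "dz": 50, "rx": 0, "ry": 0, "rz": 0}
    - {"dx": 0, "dy": 0, "dz": 80, "rx": 0, "ry": 0, "rz": 0}
    - {"dx": 0, "dy": 0, "dz": 92, "rx": 0, "ry": 0, "rz": 0}
    - {"dx": 0, "dy": 0, "dz": 92, "rx": 0, "ry": 0, "rz": 0}

```text
clock: 17.92
tcp_pos: [0.6265, -0.0571, 0.1229]
orientation: [2.07, 2.357, 0.006]
contact_force: [2.3, -0.2, 0.1]
grip_width: 0.035
gripper_force: 0.0
```

>>> send_rows:
  deltas:
    - {"dx": -20, "dy": 15.5, "dz": 0, "rx": 0, "ry": 0, "rz": 0}
    - {"dx": -50, "dy": 39, "dz": 0, "rx": 0, "ry": 0, "rz": 0}
    - {"dx": -80, "dy": 62, "dz": 0, "rx": 0, "ry": 0, "rz": 0}
    - {"dx": -110, "dy": 85, "dz": 0, "rx": 0, "ry": 0, "rz": 0}
    - {"dx": -140, "dy": 108.5, "dz": 0, "rx": 0, "ry": 0, "rz": 0}
  jaw: 55

```text
clock: 18.33
tcp_pos: [0.482, 0.0523, 0.1185]
orientation: [-2.072, -2.36, 0.003]
contact_force: [0.3, 1.4, -0.3]
grip_width: 0.0553
gripper_force: 0.0
```

>>> send_rows:
  deltas:
    - {"dx": -19.8, "dy": 15.7, "dz": 0, "rx": 0, "ry": 0, "rz": 0}
    - {"dx": -19.8, "dy": 15.7, "dz": 0, "rx": 0, "ry": 0, "rz": 0}
    - {"dx": -19.8, "dy": 15.7, "dz": 0, "rx": 0, "ry": 0, "rz": 0}
    - {"dx": -19.8, "dy": 15.7, "dz": 0, "rx": 0, "ry": 0, "rz": 0}

```text
clock: 18.67
tcp_pos: [0.465, 0.0671, 0.1194]
orientation: [2.072, 2.361, -0.001]
contact_force: [0.5, -0.2, -0.2]
grip_width: 0.0548
gripper_force: 0.0
```

```bash
python3 st.py 464.5 67.3 57 7.5
```

```text
t 18.67 tcp [465.   67.1 119.4] close 7.4 tilt 0.03 w 54.8 grip 0.0
go [ -0.5   0.2 -62.4] 0.1
```

>>> send_rows:
  deltas:
    - {"dx": 0, "dy": 0, "dz": -20, "rx": 0, "ry": 0, "rz": 0}
    - {"dx": 0, "dy": 0, "dz": -42, "rx": 0, "ry": 0, "rz": 0}
    - {"dx": 0, "dy": 0, "dz": -55, "rx": 0, "ry": 0, "rz": 0}
    - {"dx": 0, "dy": 0, "dz": -62, "rx": 0, "ry": 0, "rz": 0}
    - {"dx": 0, "dy": 0, "dz": -62, "rx": 0, "ry": 0, "rz": 0}

```text
clock: 19.08
tcp_pos: [0.4644, 0.0662, 0.0563]
orientation: [-2.074, -2.358, 0.004]
contact_force: [0.0, -0.5, 0.0]
grip_width: 0.0551
gripper_force: 0.0
```

>>> send_rows:
  deltas:
    - {"dx": 0, "dy": 0, "dz": 0, "rx": 0, "ry": 0, "rz": 0}
    - {"dx": 0, "dy": 0, "dz": 0, "rx": 0, "ry": 0, "rz": 0}
    - {"dx": 0, "dy": 0, "dz": 0, "rx": 0, "ry": 0, "rz": 0}
    - {"dx": 0, "dy": 0, "dz": 0, "rx": 0, "ry": 0, "rz": 0}
    - {"dx": 0, "dy": 0, "dz": 0, "rx": 0, "ry": 0, "rz": 0}
  jaw: 18
  newtons: 30

```text
clock: 19.5
tcp_pos: [0.4653, 0.0676, 0.0585]
orientation: [2.072, 2.36, 0.003]
contact_force: [0.8, -0.9, 2.5]
grip_width: 0.0238
gripper_force: 29.8
```

>>> send_rows:
  deltas:
    - {"dx": 0, "dy": 0, "dz": 10, "rx": 0, "ry": 0, "rz": 0}
    - {"dx": 0, "dy": 0, "dz": 30, "rx": 0, "ry": 0, "rz": 0}
    - {"dx": 0, "dy": 0, "dz": 55, "rx": 0, "ry": 0, "rz": 0}
    - {"dx": 0, "dy": 0, "dz": 70, "rx": 0, "ry": 0, "rz": 0}
    - {"dx": 0, "dy": 0, "dz": 70, "rx": 0, "ry": 0, "rz": 0}

```text
clock: 19.92
tcp_pos: [0.4665, 0.0679, 0.1313]
orientation: [2.071, 2.359, 0.008]
contact_force: [-0.1, 0.6, -0.2]
grip_width: 0.024
gripper_force: 29.7
```

```bash
python3 st.py 625.7 -252.5 80 7.5; python3 - <<'E'
from h import *
f=grab('scene','s7'); im=f['frame']
cv2.imwrite('pics/s7c.png',cv2.resize(im[70:430,150:520],None,fx=1.6,fy=1.6))
E
```

```text
t 19.92 tcp [466.5  67.9 131.3] close 7.4 tilt 0.33 w 24.0 grip 29.67324342986103
go [ 159.2 -320.4  -51.3] 0.1
```

View pics/s7c.png

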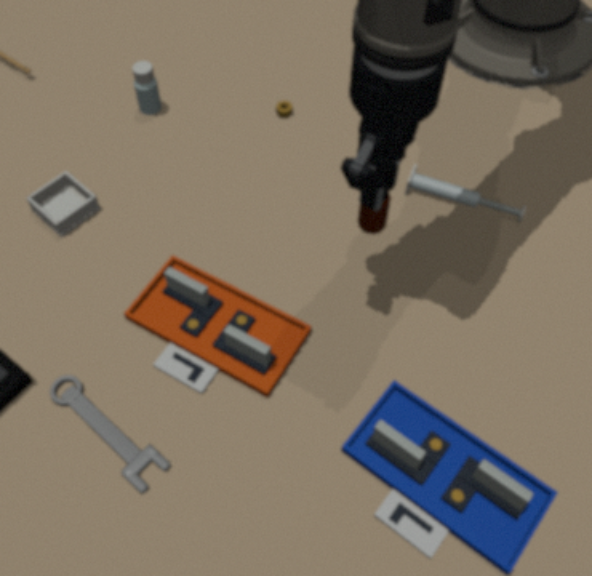

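All four brackets lie flat in the right trays, and the amber vial hangs upright in the gripper. Carrying it to the holder.

>>> send_rows:
  deltas:
    - {"dx": 8, "dy": -16, "dz": 0, "rx": 0, "ry": 0, "rz": 0}
    - {"dx": 20, "dy": -40, "dz": 0, "rx": 0, "ry": 0, "rz": 0}
    - {"dx": 34, "dy": -68, "dz": 0, "rx": 0, "ry": 0, "rz": 0}
    - {"dx": 48, "dy": -96, "dz": 0, "rx": 0, "ry": 0, "rz": 0}
    - {"dx": 62, "dy": -124, "dz": 0, "rx": 0, "ry": 0, "rz": 0}

```text
clock: 20.38
tcp_pos: [0.5262, -0.0575, 0.1271]
orientation: [-2.071, -2.361, 0.002]
contact_force: [0.4, 0.7, 0.1]
grip_width: 0.0237
gripper_force: 29.7
```

>>> send_rows:
  deltas:
    - {"dx": 14, "dy": -28, "dz": 0, "rx": 0, "ry": 0, "rz": 0}
    - {"dx": 28, "dy": -56, "dz": 0, "rx": 0, "ry": 0, "rz": 0}
    - {"dx": 42, "dy": -84, "dz": 0, "rx": 0, "ry": 0, "rz": 0}
    - {"dx": 56, "dy": -112, "dz": 0, "rx": 0, "ry": 0, "rz": 0}
    - {"dx": 70, "dy": -140, "dz": 0, "rx": 0, "ry": 0, "rz": 0}

```text
clock: 20.8
tcp_pos: [0.5962, -0.1976, 0.1267]
orientation: [-2.071, -2.36, 0.001]
contact_force: [-0.0, 0.1, 0.2]
grip_width: 0.0236
gripper_force: 29.7
```

>>> send_rows:
  deltas:
    - {"dx": 12, "dy": -24, "dz": 0, "rx": 0, "ry": 0, "rz": 0}
    - {"dx": 22, "dy": -44, "dz": 0, "rx": 0, "ry": 0, "rz": 0}
    - {"dx": 28, "dy": -55, "dz": 0, "rx": 0, "ry": 0, "rz": 0}
    - {"dx": 28, "dy": -55, "dz": 0, "rx": 0, "ry": 0, "rz": 0}
    - {"dx": 28, "dy": -55, "dz": 0, "rx": 0, "ry": 0, "rz": 0}

```text
clock: 21.22
tcp_pos: [0.6237, -0.2517, 0.1266]
orientation: [-2.073, -2.358, 0.001]
contact_force: [-0.2, 0.1, 0.3]
grip_width: 0.0237
gripper_force: 29.7
```

```bash
python3 st.py 625.7 -252.5 64 7.5
```

```text
t 21.22 tcp [ 623.7 -251.7  126.6] close 7.4 tilt 0.12 w 23.7 grip 29.65576404129024
go [  2.   -0.8 -62.6] 0.1
```

>>> send_rows:
  deltas:
    - {"dx": 1.5, "dy": -0.5, "dz": -15, "rx": 0, "ry": 0, "rz": 0}
    - {"dx": 1.5, "dy": -0.5, "dz": -35, "rx": 0, "ry": 0, "rz": 0}
    - {"dx": 1.5, "dy": -0.5, "dz": -50, "rx": 0, "ry": 0, "rz": 0}
    - {"dx": 1.5, "dy": -0.5, "dz": -59, "rx": 0, "ry": 0, "rz": 0}
    - {"dx": 1.5, "dy": -0.5, "dz": -61, "rx": 0, "ry": 0, "rz": 0}

```text
clock: 21.63
tcp_pos: [0.6244, -0.2504, 0.0639]
orientation: [-2.069, -2.359, 0.002]
contact_force: [-0.3, -0.1, -1.1]
grip_width: 0.0236
gripper_force: 29.7
```

>>> send_rows:
  deltas:
    - {"dx": 0, "dy": 0, "dz": 0, "rx": 0, "ry": 0, "rz": 0}
    - {"dx": 0, "dy": 0, "dz": -1, "rx": 0, "ry": 0, "rz": 0}
    - {"dx": 0, "dy": 0, "dz": -2, "rx": 0, "ry": 0, "rz": 0}
    - {"dx": 0, "dy": 0, "dz": -3, "rx": 0, "ry": 0, "rz": 0}
    - {"dx": 0, "dy": 0, "dz": -3, "rx": 0, "ry": 0, "rz": 0}

```text
clock: 22.05
tcp_pos: [0.6263, -0.2522, 0.0643]
orientation: [2.072, 2.36, 0.001]
contact_force: [-0.1, -1.0, -0.0]
grip_width: 0.0235
gripper_force: 29.7
```

```bash
python3 st.py 625.7 -252.5 62.5 7.5
```

```text
t 22.05 tcp [ 626.3 -252.2   64.3] close 7.4 tilt 0.05 w 23.5 grip 29.664637612959268
go [-0.6 -0.3 -1.8] 0.1
```

>>> send_rows:
  deltas:
    - {"dx": 0, "dy": 0, "dz": -1, "rx": 0, "ry": 0, "rz": 0}
    - {"dx": 0, "dy": 0, "dz": -2, "rx": 0, "ry": 0, "rz": 0}
    - {"dx": 0, "dy": 0, "dz": -2.5, "rx": 0, "ry": 0, "rz": 0}
    - {"dx": 0, "dy": 0, "dz": -2.5, "rx": 0, "ry": 0, "rz": 0}

```text
clock: 22.38
tcp_pos: [0.6265, -0.2526, 0.0626]
orientation: [2.072, 2.36, 0.001]
contact_force: [-2.2, 0.4, 6.1]
grip_width: 0.0238
gripper_force: 30.5
```

>>> send_rows:
  deltas:
    - {"dx": 0, "dy": 0, "dz": 0, "rx": 0, "ry": 0, "rz": 0}
    - {"dx": 0, "dy": 0, "dz": 0, "rx": 0, "ry": 0, "rz": 0}
    - {"dx": 0, "dy": 0, "dz": 0, "rx": 0, "ry": 0, "rz": 0}
    - {"dx": 0, "dy": 0, "dz": 0, "rx": 0, "ry": 0, "rz": 0}
  jaw: 50

```text
clock: 22.72
tcp_pos: [0.626, -0.2519, 0.0611]
orientation: [-2.072, -2.361, 0.0]
contact_force: [0.3, 0.3, -0.3]
grip_width: 0.0502
gripper_force: 0.0
```

>>> send_rows:
  deltas:
    - {"dx": 0, "dy": 0, "dz": 15, "rx": 0, "ry": 0, "rz": 0}
    - {"dx": 0, "dy": 0, "dz": 40, "rx": 0, "ry": 0, "rz": 0}
    - {"dx": 0, "dy": 0, "dz": 75, "rx": 0, "ry": 0, "rz": 0}
    - {"dx": 0, "dy": 0, "dz": 110, "rx": 0, "ry": 0, "rz": 0}
    - {"dx": 0, "dy": 0, "dz": 140, "rx": 0, "ry": 0, "rz": 0}

```text
clock: 23.13
tcp_pos: [0.6263, -0.2525, 0.2048]
orientation: [2.072, 2.359, 0.001]
contact_force: [1.0, -1.1, 0.1]
grip_width: 0.05
gripper_force: 0.0
```

>>> send_rows:
  deltas:
    - {"dx": -15, "dy": 30, "dz": 0, "rx": 0, "ry": 0, "rz": 0}
    - {"dx": -30, "dy": 60, "dz": 0, "rx": 0, "ry": 0, "rz": 0}
    - {"dx": -45, "dy": 90, "dz": 0, "rx": 0, "ry": 0, "rz": 0}
    - {"dx": -60, "dy": 120, "dz": 0, "rx": 0, "ry": 0, "rz": 0}
    - {"dx": -70, "dy": 140, "dz": 0, "rx": 0, "ry": 0, "rz": 0}

```text
clock: 23.55
tcp_pos: [0.5547, -0.109, 0.2022]
orientation: [-2.07, -2.362, -0.002]
contact_force: [0.7, 0.4, 0.9]
grip_width: 0.0505
gripper_force: 0.0
```

```bash
python3 st.py; python3 - <<'E'
from meas import *
f=grab('top','t8'); P=points(f); P[f['z_map']<=0]=np.nan
b=lambda u,v,w,h:P[v-h:v+h,u-w:u+w].reshape(-1,3)
print('cap in holder',rect(b(480,180,22,30),.060,.085), np.nanpercentile(b(480,180,22,30)[:,2],98))
print('clear',rect(b(517,295,20,20),.064,.073))
f=grab('scene','s8'); cv2.imwrite('pics/s8c.png',cv2.resize(f['frame'][70:430,140:520],None,fx=1.6,fy=1.6))
E
```

```text
t 23.55 tcp [ 554.7 -109.   202.2] close 7.6 tilt 0.09 w 50.5 grip 0.0
cap in holder (array([0., 0.]), array([0., 0.]), 0.0, 0) 0.6380793167329813
clear (array([0., 0.]), array([0., 0.]), 0.0, 0)
  return _methods._mean(a, axis=axis, dtype=dtype,
  ret = um.true_divide(
```

View pics/s8c.png

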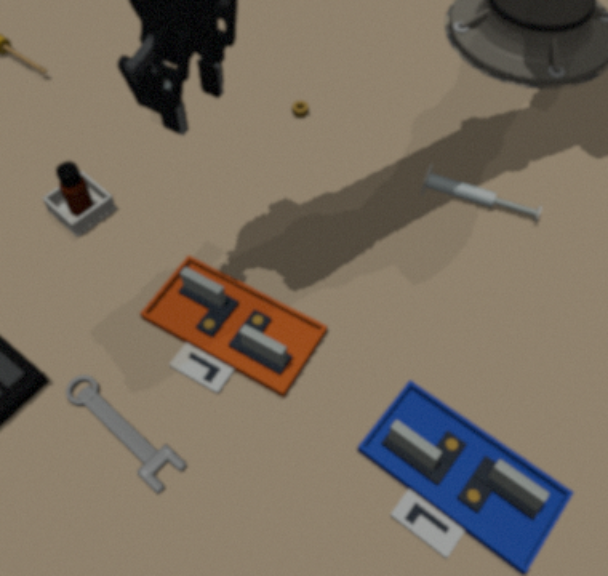

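The vial stands in the holder at (75,190), though the arm hides it from the top camera. I'll move the arm away and check the numbers.

>>> send_rows:
  deltas:
    - {"dx": 0, "dy": 30, "dz": 0, "rx": 0, "ry": 0, "rz": 0}
    - {"dx": 0, "dy": 65, "dz": 0, "rx": 0, "ry": 0, "rz": 0}
    - {"dx": 0, "dy": 100, "dz": 0, "rx": 0, "ry": 0, "rz": 0}
    - {"dx": 0, "dy": 135, "dz": 0, "rx": 0, "ry": 0, "rz": 0}
    - {"dx": 0, "dy": 170, "dz": 0, "rx": 0, "ry": 0, "rz": 0}

```text
clock: 24.07
tcp_pos: [0.5566, 0.0585, 0.2024]
orientation: [2.074, 2.358, 0.002]
contact_force: [-0.0, -0.4, 1.8]
grip_width: 0.0499
gripper_force: 0.0
```

>>> send_rows:
  deltas:
    - {"dx": 0, "dy": 30, "dz": 0, "rx": 0, "ry": 0, "rz": 0}
    - {"dx": 0, "dy": 65, "dz": 0, "rx": 0, "ry": 0, "rz": 0}
    - {"dx": 0, "dy": 100, "dz": 0, "rx": 0, "ry": 0, "rz": 0}
    - {"dx": 0, "dy": 125, "dz": 0, "rx": 0, "ry": 0, "rz": 0}
    - {"dx": 0, "dy": 125, "dz": 0, "rx": 0, "ry": 0, "rz": 0}

```text
clock: 24.48
tcp_pos: [0.556, 0.1899, 0.202]
orientation: [-2.062, -2.368, -0.005]
contact_force: [2.2, 0.8, 0.2]
grip_width: 0.0502
gripper_force: 0.0
```

```bash
python3 - <<'E'
from meas import *
f=grab('top','t9'); P=points(f); P[f['z_map']<=0]=np.nan
b=lambda u,v,w,h:P[v-h:v+h,u-w:u+w].reshape(-1,3)
q=b(480,180,22,30); print('cap',rect(q,.066,.078),'holder',rect(q,.021,.029))
m=q[(q[:,2]>.066)&(q[:,2]<.08)]; A=np.c_[m[:,:2]-m[:,:2].mean(0),np.ones(len(m))]; print('plane',np.linalg.lstsq(A,m[:,2],rcond=None)[0].round(3))
print('clear',rect(b(517,295,20,20),.064,.073))
g=grab('scene'); Q=points(g); Q[g['z_map']<=0]=np.nan; Q=Q.reshape(-1,3)
for n,x,y in(('A',601,310),('B',637,40),('C',628,217),('D',624,-56)):
    s=Q[(np.hypot(Q[:,0]-x/1e3,Q[:,1]-y/1e3)<.035)]; print(n,rect(s,.033,.045),np.median(s[s[:,2]>.033,2]).round(4))
E
```

```text
cap (array([ 625.1, -251.7]), array([23.3, 25.2]), 136.0, 208) holder (array([ 625.4, -252.3]), array([58.5, 58.8]), 84.5, 360)
plane [ 0.04  -0.048  0.072]
clear (array([ 439.5, -296.1]), array([23.7, 24.1]), 81.3, 219)
A (array([599.7, 307.9]), array([11.2, 49.8]), 91.3, 305) 0.0382
B (array([636.1,  40. ]), array([11.3, 49.5]), 97.1, 210) 0.0381
C (array([627.5, 215. ]), array([10.7, 50.1]), 90.1, 271) 0.2737
D (array([623.2, -55.3]), array([11., 50.]), 96.9, 181) 0.038
```

```bash
python3 -c "
from bench import r
print(r.hand_in())"
```

```text
the job is handed in; nothing more can be done
None
```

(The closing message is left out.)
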